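# Put the forming punch away and snap its case shut

## Robot

A 7-joint arm with a two-finger parallel gripper is mounted at the origin on the work surface. World frame = base frame: x ahead of the robot, y to its left, z up, the work surface at z = 0. Lengths are in m, angles in rad, forces in N, time in s.
With the tool pointing down it reaches from about 0.425 to 0.925 m from the base axis. Payload 6.8 kg.
Tool frame: the origin (TCP) lies midway between the tips of the shut fingers; the grasp point (between the pads) lies r.grip_point_offset behind it (r.grip_point_offset is the distance from the TCP to the grasp point, in m); z points along the fingers, y is the direction in which the jaws open and shut (so a half turn about z gives the same grasp; the last joint's range is limited). The gripper opens to 85 mm and grips with 20 to 120 N. Pads are 22 mm wide; open, the fingers measure 114 mm over their backs; the gripper's body (76 mm by 85 mm) begins 54 mm behind the grasp point. The pads swing forward as they close: fully open they stand 13 mm farther back than shut.
Start: joints at [1.098, 0.477, 0.022, 1.555, -0.011, 1.109, -0.083], TCP at [0.241, -0.631, 0.231] pointing down, gripper open.
Joint ranges: [-2.96, 2.96], [-0.34, 2.1], [-1.41, 1.46], [0.24, 2.44], [-1.37, 4.51], [0.17, 1.92], [-2.96, 2.96]. Speed limits (rad/s): [2.39, 2.39, 3.14, 3.14, 3.14, 3.14, 3.14].

## Interface

Orientations are given as a rotation vector (axis times angle).
In Python, from bench import r gives the robot as it stands. The module is installed in compiled form; this text tells all that it offers.
- The arm moves only by the tool play_rows, never from a script. Its argument "deltas" is a list of rows, each a list of 3 entries, a list of its own where there are three numbers: the finger opening in mm, from 0 to 85.4, then the shift along the tool's x, y, z in mm, then the turn, a rotation vector about the tool's x, y, z in rad. A call has 1 to 8 rows; each row is the pose to reach, as a shift and turn from the pose measured when the call began, along the tool's axes at that moment; what a row does not reach only later rows make up. A row lasts 1/8 s, in which the tool goes at most 62.5 mm and 10.7 degrees, less where a joint would pass 70% of its speed; a pose out of reach is approached as far as the arm can. A call with a gripper value outside its range is refused whole. The fingers move at their own pace and stop on an object; "squeeze" is the grip in N (left out, the last holds). Time passes only in rows, so rows that repeat a pose let the fingers close. It gives the time, the measured TCP pose, the force and the opening at its end, in the units of the state.
- r.get_obs(): the state, without advancing time (a new reading comes with each control period).
- r.grab_frame(name): name is "scene" or "side" or "wrist"; returns (picture, depth): 480x640x3 uint8, red, green, blue; 480x640 float32, m along the optical axis (not along the pixel's ray), 0 where there is no reading.
- r.camera_model(name): a dict with "mtx" (3x3 intrinsics, pixels), "rvec" (rotation vector, rad) and "tvec" (3), from world to camera coordinates, as OpenCV has them; the wrist camera has in their place "T_tool_cam" (4x4, takes a point from camera to tool coordinates, whose origin is the TCP and whose axes are the flange's). Camera axes: x right, y down, z forward; pixel columns grow to the right and rows downward; lengths in m; the calibration is good to about 2 mm. A picture is of the moment at which its call begins: read the wrist's pose just before it. camera_model takes no time and is no camera call.
- r.hand_in(): hands the job in, once; it reports no verdict.
The state is a dict: "clock": time; "joints": joint angles; "qvel": joint speeds; "tau": joint torques, N m; "tcp_pos": TCP position; "orientation": TCP orientation; "contact_force": force on the tool from outside, world axes, zero at the start; "moment": the same for the moment, N m; "grip_width": finger opening in m.
Only numpy, scipy, OpenCV 4.12 (cv2) and the standard library are available. Lean on these libraries where they do the work, as an engineer would, in place of code of your own. Each camera call takes 0.05 s, during which the arm holds its last target. There are 200 camera calls.

## Task

Put the steel forming punch away in its case: lay it flat in the open compartment, then slide the metal cover fully home over it, then fold the lid down and press its front edge until the catch snaps and the lid stays fully shut. Leave the jar and the doming block where they are.

Things in the scene. Friction and masses are not known exactly. Their poses are not given: they have to be found in the camera images.
- case: Dark wooden punch case, fixed to the bench: 160 mm deep (x), 220 mm wide (y), rim 50 mm high; lid shut, 77 mm high. Origin: centre of its underside; x points from the front (nearest the robot) to the hinge side, y to the left seen from the robot, z up. The compartment fills its right (-y) half, a solid deck 40 mm high its left (+y) half.
- compartment (a point): Centre of the floor of the open compartment, 8 mm above the bench; axes as the case. The compartment is 124 mm (x) by 94 mm (y) inside and 32 mm deep up to the underside of the cover; the rim around it stands 42 mm above its floor.
- cover (a joint): Slide joint of the aluminium cover, m: 0 = fully home over the compartment, 0.100 = fully open over the deck (it opens along the case's +y). About 1 N of friction; it stays where it is left.
- cover_grip (a point): Middle of the grip rib on the cover, 55.5 mm above the bench, moves with the cover; axes as the case. The rib is 60 mm long along x, 12 mm wide along y and stands 18 mm above the cover plate (its top 9 mm above this point; 63.5 mm above the bench). The plate is 132 x 100 x 5 mm with the rib across its centre.
- lid (a joint): Hinge of the lid, rad: 0 = fully shut, about 1.57 = upright, larger = leaning away from the robot. A stiff hinge: the lid stays at any angle. From about 0.10 a spring catch at the middle of the front resists (up to about 12 N at the front edge); past about 0.04 it snaps and holds the lid at about 0.
- lid_hinge (a point): Middle of the hinge line, 50 mm up at the case's rear edge; turns with the lid (y = hinge line; lid shut, axes as the case). The lid is a dark wooden shell, hollow inside: 160 mm along this point's -x, 110 mm either side along y, z from 0 (rim) to 27 mm (outer face). A brass tongue 36 mm wide at the middle of its front edge stands out 13.5 mm farther, down to z = -20 mm.
- lid_lip (a point): Where to press: point on the lid's outer (top) face, in the middle of its width and 10 mm inside its front edge: 150 mm from the hinge line, 27 mm over the rim plane. Moves with the lid; its z axis points out of the outer face.
- punch: Loose steel forming punch lying on the bench, 100 mm long, 0.24 kg: a square shank 20 x 20 mm, 70 mm long (x from -45 to 25 mm), then a thin neck and a ball nose 20 mm across (to x = 55 mm). Origin: centre of the underside near the middle of the shank, x along the punch towards the ball, z up; 20 mm high.
- jar: Bystander: closed amber glass jar with a dark lid, 64 mm across, 75 mm high, loose. Origin: centre of its underside.
- block: Bystander: steel doming block, a 54 mm cube with round hollows in its top and sides, 1.1 kg, loose on the bench at the right. Origin: centre of its underside.
Mind the look-alikes: they are no part of the job. Of the things that look like the punch, take the one that is farthest to the robot's left at the start.

How it is judged:
On the way, in this order (a step that is already met when the one before it is completed fails the run):
1. the punch lies in the compartment, released, the cover still open (x of punch in the frame of compartment between -0.055 and 0.055 m and y of punch in the frame of compartment between -0.045 and 0.045 m and z of punch in the frame of compartment between -0.004 and 0.012 m and contact force between the fingers and punch below 0.1 N and angle between punch's own x axis and vertical above 1.42 rad and value of joint cover above 0.05 m), for 0.2 s.
2. the cover is fully home over the punch while the lid is still open (x of punch in the frame of compartment between -0.055 and 0.055 m and y of punch in the frame of compartment between -0.045 and 0.045 m and z of punch in the frame of compartment between -0.004 and 0.012 m and value of joint cover below 0.005 m and value of joint lid above 0.3 rad), for 0.2 s.
3. the lid is pressed shut past its catch (value of joint lid below 0.03 rad and value of joint cover below 0.005 m), for 0.2 s.
At the end, for the whole second after the job is handed in: The punch lies flat (within about 8 degrees) and at rest in the compartment, the cover is home to within 5 mm, the lid is shut past its catch (within 0.03 rad of fully shut), and jar and doming block are within 30 mm of where they stood (all of step 3 and x of punch in the frame of compartment between -0.055 and 0.055 m and y of punch in the frame of compartment between -0.045 and 0.045 m and z of punch in the frame of compartment between -0.004 and 0.012 m and angle between punch's own x axis and vertical above 1.42 rad and linear speed of punch below 0.02 m/s and distance of each of jar, block from where it was at the start of the episode below 0.03 m); the robot touches nothing.
It fails at once if the jar is moved by more than 30 mm or tipped (distance of jar from where it was at the start of the episode above 0.03 m or angle between jar's own z axis and vertical above 0.5 rad).
It fails at once if the doming block is moved by more than 30 mm (distance of block from where it was at the start of the episode above 0.03 m).
It also fails if it takes over 72 s, if anything falls off the work surface, if the arm or the gripper's body presses on something with over 40 N, if the wrist force passes 120 N, or if a joint passes its speed limit or range.

## Working session

There is one attempt and no reset: what is moved stays moved. The work goes in short steps, Python scripts to look and compute and a tool call to move; the robot and the scene stay as the last step left them, time stands still between calls to the robot, and variables do not carry over. Pictures are saved under pics/ and viewed, about 8 in all and at most 12, crops included, and the job is handed in when it is done.

Besides the shell and the picture viewer there is one more tool, called after "Call:" as name(argument=value, ...) on one line, values as JSON. play_rows: Moves the arm, as the interface text tells. Its arguments: {"type":"object","properties":{"deltas":{"type":"array"},"squeeze":{"type":"number"}},"required":["deltas"]}

```bash
mkdir -p pics
cat > h.py <<'E'
import numpy as np, cv2
from scipy.spatial.transform import Rotation as R
from bench import r
def cam(name,obs=None):
    m=r.camera_model(name); K=np.array(m["mtx"])
    if "rvec" in m:
        Rc=R.from_rotvec(np.ravel(m["rvec"])).as_matrix(); t=np.ravel(m["tvec"])
        return K,Rc.T,-Rc.T@t
    T=np.array(m["T_tool_cam"]); Rt=R.from_rotvec(obs["orientation"]).as_matrix()
    return K,Rt@T[:3,:3],Rt@T[:3,3]+obs["tcp_pos"]
def pts(c,uv,d):
    K,Rw,o=c; uv=np.atleast_2d(uv); 
    ray=np.c_[uv,np.ones(len(uv))]@np.linalg.inv(K).T
    return (ray*np.reshape(d,(-1,1)))@Rw.T+o
def plane(c,uv,z):
    K,Rw,o=c; ray=pts((K,Rw,np.zeros(3)),uv,np.ones(len(np.atleast_2d(uv))))
    return o+ray*((z-o[2])/ray[:,2:3])
def cloud(c,d):
    v,u=np.mgrid[0:480,0:640]; P=pts(c,np.c_[u.ravel(),v.ravel()],d.ravel()).reshape(480,640,3); P[d==0]=np.nan; return P
def grab(name,fn=None):
    o=r.get_obs(); o={k:np.array(v) for k,v in o.items()}; img,d=r.grab_frame(name); c=cam(name,o)
    if fn: cv2.imwrite("pics/"+fn+".png",img[...,::-1]); np.savez("pics/"+fn+".npz",img=img,d=d,K=c[0],R=c[1],o=c[2])
    return img,d,c
def load(fn):
    z=np.load("pics/"+fn+".npz"); return z["img"],z["d"],(z["K"],z["R"],z["o"])
E
python3 - <<'E'
from h import *
for n in("scene","side","wrist"):
    i,d,c=grab(n,n+"0"); print(n,c[2].round(3),c[1][:,2].round(2))
o=r.get_obs();print(o["orientation"],o["tcp_pos"],r.grip_point_offset,o["contact_force"],o["clock"])
E
```

```text
scene [ 0.82  -0.46   0.792] [-0.33  0.53 -0.78]
side [0.432 0.902 0.992] [ 0.06 -0.7  -0.71]
wrist [ 0.305 -0.605  0.372] [-0.26 -0.1  -0.96]
[-3.08815156e+00 -5.69728970e-01  5.42044115e-04] [ 0.24067091 -0.63015541  0.23057573] 0.0187 [ 0.09431542  0.05418444 -0.02249725] 0.15
```

View pics/scene0.png

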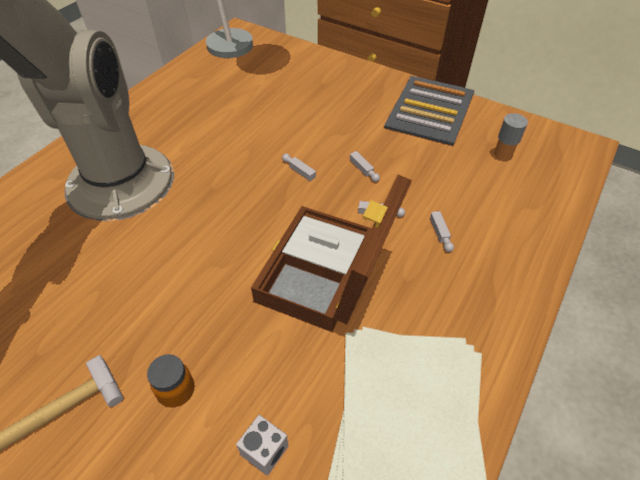

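View pics/side0.png

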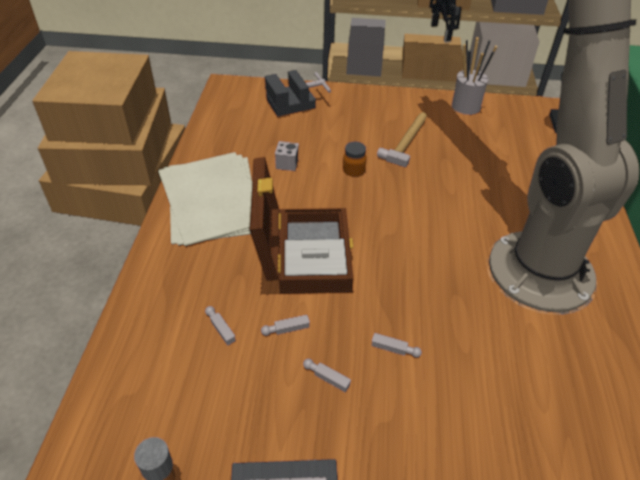

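Scene view: four punch-like objects at about (299,167), (365,166), (381,211, behind the lid) and (442,231). The same four in the side view are at (396,345), (328,375), (287,325) and (220,325). The case is open with its lid roughly upright, the jar is at (170,380) and the block at (263,443). Next I measure them all.

Run:
```python
from h import *
img,d,c=load("side0"); P=cloud(c,d); hsv=cv2.cvtColor(img,cv2.COLOR_RGB2HSV)
m=((hsv[...,1]<70)&(P[...,2]>0.006)&(P[...,2]<0.05)&(P[...,1]>-.05)).astype(np.uint8)
m[:300]=0
n,l,s,ce=cv2.connectedComponentsWithStats(m)
for i in range(1,n):
    if s[i,4]<100: continue
    k=l==i; q=P[k]; 
    w=plane(c,np.argwhere(k)[:,::-1].astype(float),0.02)
    mu=w[:,:2].mean(0);e,V=np.linalg.eigh(np.cov((w[:,:2]-mu).T)); a=V[:,1]; t=(w[:,:2]-mu)@a
    print(ce[i].round(),s[i,4],mu.round(3),"ax",a.round(3),"len",np.ptp(t).round(3),t.min().round(3),t.max().round(3),"z",np.nanpercentile(q[:,2],[50,98]).round(3))
# cover + case
m=((hsv[...,1]<40)&(hsv[...,2]>150)); m[:200]=0;m[300:]=0;m[:,:270]=0;m[:,360:]=0
q=P[m];print("cover z",np.nanpercentile(q[:,2],[5,50,95]),q.mean(0))
k=m&(abs(P[...,2]-.0455)<.006); w=P[k][:,:2].astype(np.float32); print(cv2.minAreaRect(w))
# case rim by height
k=(P[...,2]>.044)&(P[...,2]<.056)&(hsv[...,2]<120); k[:200]=0;k[300:]=0;k[:,:262]=0;k[:,362:]=0
w=P[k][:,:2].astype(np.float32); print("rim",cv2.minAreaRect(w),len(w))
crop=img[290:400,190:430];cv2.imwrite("pics/crop1.png",cv2.resize(crop,None,fx=3,fy=3,interpolation=cv2.INTER_CUBIC)[...,::-1])
```

```text
[554. 304.] 531 [-0.006  0.11 ] ax [-0.993 -0.119] len 0.149 -0.074 0.075 z [0.012 0.016]
[220. 325.] 405 [0.686 0.246] ax [-0.66   0.751] len 0.104 -0.055 0.048 z [0.018 0.023]
[287. 325.] 487 [0.551 0.231] ax [-0.92  -0.391] len 0.098 -0.053 0.046 z [0.018 0.023]
[394. 345.] 521 [0.332 0.253] ax [-0.971  0.238] len 0.098 -0.045 0.053 z [0.018 0.023]
[328. 375.] 552 [0.457 0.334] ax [-0.898  0.44 ] len 0.099 -0.054 0.045 z [0.018 0.023]
[286. 470.] 1893 [0.511 0.522] ax [-0.992 -0.13 ] len 0.175 -0.091 0.085 z [0.012 0.022]
cover z [0.04119918 0.04482707 0.06031845] [nan nan nan]
((0.5123870372772217, 0.05831795930862427), (0.13169775903224945, 0.10922519862651825), 9.268106460571289)
rim ((0.5318621397018433, 0.020924605429172516), (0.18649260699748993, 0.2278062105178833), 7.9217729568481445) 1715
```

View pics/crop1.png

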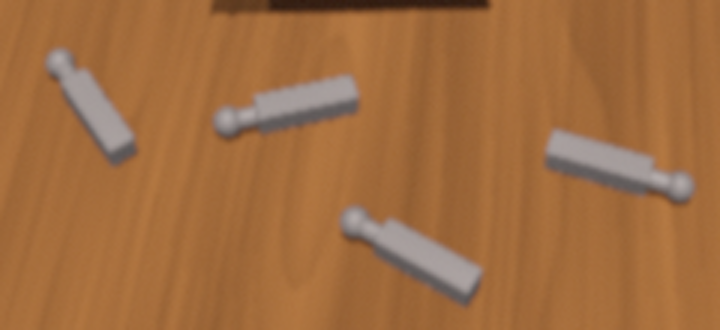

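Of the four candidates, y is 0.246, 0.231, 0.253 and 0.334. The leftmost is the one at side pixel (328,375), at world (0.457, 0.334), and its length checks out at 99 mm. The crop shows its ball pointing towards +x/-y, at about -26°. I'll head above it.

```bash
cat >> h.py <<'E'
def down(yaw_deg):
    a=np.radians(yaw_deg); x=[np.cos(a),np.sin(a),0]; z=[0,0,-1]; return np.c_[x,np.cross(z,x),z]
def rel(p,yaw,p0=None,R0=None):
    "shift mm and turn in tool axes from pose p0,R0 (default measured) to tcp p, yaw"
    if p0 is None:
        o=r.get_obs(); p0=np.array(o["tcp_pos"]); R0=R.from_rotvec(o["orientation"]).as_matrix()
    return (1000*R0.T@(np.array(p)-p0)).round(0).tolist(), R.from_matrix(R0.T@down(yaw)).as_rotvec().round(3).tolist()
def now():
    o=r.get_obs(); Rm=R.from_rotvec(o["orientation"]).as_matrix()
    print("t",round(o["clock"],2),"tcp",np.round(o["tcp_pos"],4),"yaw",np.degrees(np.arctan2(Rm[1,0],Rm[0,0])).round(1),"zax",Rm[:,2].round(3),"F",np.round(o["contact_force"],1),"grip",round(o["grip_width"],4),"q",np.round(o["joints"],2))
E
python3 - <<'E'
from h import *
now()
for p,y in [((.45,-.45,.32),50),((.56,-.15,.32),85),((.56,.12,.32),110)]: print(rel(p,y))
p0=np.array((.56,.12,.32));R0=down(110)
print(rel((.455,.33,.2),154,p0,R0))
img,d,c=load("side0");P=cloud(c,d)
q=P[150:285,245:280].reshape(-1,3);q=q[(q[:,2]>.06)&(q[:,0]<.75)]
a=np.radians(9);s=(q[:,:2]-[.512,.058])@[np.cos(a),np.sin(a)]
for z in np.arange(.06,.26,.02):
    k=abs(q[:,2]-z)<.01; print(round(z,2),k.sum(),np.percentile(s[k],[3,50,97]).round(3) if k.any() else '')
E
```

```text
t 0.15 tcp [ 0.2407 -0.6302  0.2306] yaw 20.9 zax [-0.001  0.001 -1.   ] F [ 0.1  0.1 -0. ] grip 0.0854 q [ 1.1   0.48  0.02  1.56 -0.01  1.11 -0.08]
([260.0, -94.0, -89.0], [-0.001, -0.0, -0.508])
([470.0, -335.0, -89.0], [-0.001, -0.001, -1.119])
([566.0, -587.0, -89.0], [-0.001, -0.001, -1.555])
([233.0, -27.0, 120.0], [0.0, 0.0, -0.768])
0.06 108 [0.083 0.102 0.109]
0.08 233 [0.087 0.104 0.112]
0.1 226 [0.089 0.108 0.115]
0.12 108 [0.092 0.107 0.12 ]
0.14 101 [0.097 0.109 0.123]
0.16 129 [0.098 0.108 0.126]
0.18 127 [0.101 0.114 0.13 ]
0.2 930 [0.106 0.121 0.133]
0.22 202 [0.09  0.104 0.117]
0.24 0
```

Call:
play_rows(deltas=[[85, [52, -19, -18], [0, 0, -0.1]], [85, [104, -38, -36], [0, 0, -0.2]], [85, [156, -56, -54], [0, 0, -0.3]], [85, [208, -75, -72], [0, 0, -0.4]], [85, [250, -110, -89], [0, 0, -0.55]], [85, [286, -160, -89], [0, 0, -0.7]], [85, [330, -204, -89], [0, 0, -0.85]], [85, [375, -246, -89], [0, 0, -1.0]]])

```text
clock: 1.15
tcp_pos: [0.5035, -0.2648, 0.3199]
orientation: [-2.433, -1.986, -0.0]
contact_force: [1.1, 0.2, -0.5]
grip_width: 0.0853
```

Run:
```python
from h import *
now()
for p,y in [((.56,-.15,.32),85),((.56,.12,.32),115)]: print(rel(p,y))
```

```text
t 1.15 tcp [ 0.5035 -0.2648  0.3199] yaw 78.5 zax [-0.001  0.001 -1.   ] F [ 1.1  0.2 -0.5] grip 0.0853 q [ 0.65  0.25 -0.34  1.68  0.09  1.22  0.09]
([124.0, 32.0, -0.0], [-0.001, -0.001, -0.114])
([388.0, -22.0, 0.0], [-0.001, -0.001, -0.638])
```

Call:
play_rows(deltas=[[85, [52, 14, 0], [0, 0, -0.08]], [85, [105, 27, 0], [0, 0, -0.15]], [85, [160, 25, 0], [0, 0, -0.23]], [85, [215, 15, 0], [0, 0, -0.32]], [85, [270, 4, 0], [0, 0, -0.42]], [85, [325, -10, 0], [0, 0, -0.52]], [85, [385, -22, 0], [0, 0, -0.64]], [85, [440, -48, 0], [0, 0, -0.8]]])

```text
clock: 2.15
tcp_pos: [0.5444, 0.1776, 0.32]
orientation: [-1.461, -2.78, -0.001]
contact_force: [0.6, 0.4, -0.4]
grip_width: 0.085
```

Run:
```python
from h import *
now()
for p,y in [((.46,.33,.2),154)]: print(rel(p,y))
```

```text
t 2.15 tcp [0.5444 0.1776 0.32  ] yaw 124.5 zax [-0.001  0.001 -1.   ] F [ 0.6  0.4 -0.4] grip 0.085 q [ 0.12  0.31 -0.68  1.66  0.2   1.25 -0.  ]
([173.0, 17.0, 120.0], [0.0, -0.001, -0.514])
```

Call:
play_rows(deltas=[[85, [45, 4, 20], [0, 0, -0.12]], [85, [90, 8, 45], [0, 0, -0.25]], [85, [130, 12, 80], [0, 0, -0.38]], [85, [173, 17, 110], [0, 0, -0.51]], [85, [173, 17, 120], [0, 0, -0.51]], [85, [173, 17, 120], [0, 0, -0.51]]])

```text
clock: 2.9
tcp_pos: [0.4602, 0.3289, 0.1994]
orientation: [-0.714, -3.057, 0.001]
contact_force: [0.2, -0.8, -0.6]
grip_width: 0.0849
```

Run:
```python
from h import *
now()
i,d,c=grab("wrist","w1")
hsv=cv2.cvtColor(i,cv2.COLOR_RGB2HSV);P=cloud(c,d)
m=((hsv[...,1]<70)&(P[...,2]>.008)&(P[...,2]<.04)).astype(np.uint8)
n,l,s,ce=cv2.connectedComponentsWithStats(m)
for j in range(1,n):
    if s[j,4]<400: continue
    k=l==j;q=P[k];zt=q[:,2]>.016;w=q[zt][:,:2].astype(np.float32)
    print(ce[j].round(),s[j],cv2.minAreaRect(w),np.nanpercentile(q[:,2],[50,95]))
```

```text
t 2.9 tcp [0.4602 0.3289 0.1994] yaw 153.7 zax [-0.002 -0.    -1.   ] F [ 0.2 -0.8 -0.6] grip 0.0849 q [-0.11  0.45 -0.8   1.81  0.37  1.04  0.06]
[568. 138.] [  472     0   168   265 22403] ((0.505181610584259, 0.5745304226875305), (0.13987448811531067, 0.08223807066679001), 8.480184555053711) [0.01107696 0.02059404]
[179. 129.] [ 152   68   56  117 2749] ((0.32722195982933044, 0.24835316836833954), (0.020961448550224304, 0.09702188521623611), 76.50640106201172) [0.0186351  0.02017422]
[324. 217.] [ 313  170   22  102 1969] ((0.46026283502578735, 0.3262336552143097), (0.019464019685983658, 0.09691859781742096), 64.06951141357422) [0.01888107 0.02022727]
[275. 338.] [ 236  305   81   66 1803] ((0.5539442896842957, 0.2262207418680191), (0.09666585177183151, 0.021338894963264465), 22.56142807006836) [0.01858883 0.02007853]
```

View pics/w1.png

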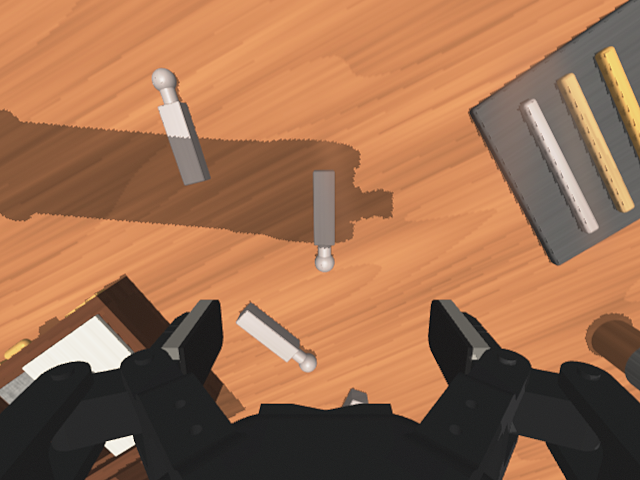

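The close view shows the chosen punch at (324,217), ball down towards +x/-y, its length and height matching the description. The look-alikes are at (180,129) and (275,338), both clear of the jaws. Descending.

Run:
```python
from h import *
print(rel((.4555,.3284,.005),154.1))
```

```text
([5.0, -3.0, 195.0], [0.0, -0.001, -0.008])
```

Call:
play_rows(deltas=[[60, [4, -2, 50], [0, 0, -0.008]], [60, [4, -2, 100], [0, 0, -0.008]], [60, [4, -2, 150], [0, 0, -0.008]], [60, [4, -2, 180], [0, 0, -0.008]], [60, [4, -2, 194], [0, 0, -0.008]], [60, [4, -2, 195], [0, 0, -0.008]], [10, [4, -2, 195], [0, 0, -0.008]], [10, [4, -2, 195], [0, 0, -0.008]]], squeeze=50)

```text
clock: 3.95
tcp_pos: [0.4574, 0.3295, 0.0065]
orientation: [0.705, 3.061, 0.003]
contact_force: [-0.4, 0.4, 0.4]
grip_width: 0.0243
```

Call:
play_rows(deltas=[[10, [0, 0, 0], [0, 0, 0]], [10, [0, 0, 0], [0, 0, 0]], [10, [0, 0, -15], [0, 0, 0]], [10, [0, 0, -40], [0, 0, 0]], [10, [0, 0, -90], [0, 0, 0]], [10, [0, 0, -140], [0, 0, 0]], [10, [0, 0, -195], [0, 0, 0]], [10, [0, 0, -250], [0, 0, 0]]])

```text
clock: 4.95
tcp_pos: [0.4563, 0.3288, 0.259]
orientation: [0.704, 3.061, 0.003]
contact_force: [1.0, 1.4, -1.8]
grip_width: 0.0186
```

Run:
```python
from h import *
now()
i,d,c=grab("side","s1"); 
# case geometry from both: rim edges via scene
i,d,c=grab("wrist","w2")
print(rel((.55,.1,.3),172), rel((.5,-.04,.3),189))
```

```text
t 4.95 tcp [0.4563 0.3288 0.259 ] yaw 154.1 zax [ 0.001  0.002 -1.   ] F [ 1.   1.4 -1.8] grip 0.0186 q [-0.07  0.38 -0.84  1.76  0.31  1.14  0.11]
([-184.0, -168.0, -37.0], [0.011, 0.007, -0.312]) ([-200.0, -316.0, -39.0], [0.01, 0.009, -0.609])
```

Grip width is 18.6 mm and the tool carries about 2 N, so the punch is held. Next, above the compartment.

Run:
```python
from h import *
print(rel((.53,.14,.28),170), rel((.523,-.042,.28),189))
```

```text
([-148.0, -141.0, -17.0], [0.011, 0.007, -0.277]) ([-221.0, -308.0, -19.0], [0.01, 0.009, -0.609])
```

Call:
play_rows(deltas=[[10, [-40, -40, -10], [0, 0, -0.08]], [10, [-80, -80, -19], [0, 0, -0.16]], [10, [-120, -120, -19], [0, 0, -0.24]], [10, [-150, -160, -19], [0, 0, -0.33]], [10, [-175, -205, -19], [0, 0, -0.42]], [10, [-200, -255, -19], [0.01, 0.009, -0.52]], [10, [-221, -308, -19], [0.01, 0.009, -0.61]], [10, [-221, -308, -19], [0.01, 0.009, -0.61]]])

```text
clock: 6.05
tcp_pos: [0.5214, -0.0479, 0.2791]
orientation: [0.234, -3.13, 0.003]
contact_force: [-0.8, 0.2, -2.6]
grip_width: 0.0186
```

Run:
```python
from h import *
now()
i,d,c=grab("wrist","w3")
```

```text
t 6.05 tcp [ 0.5214 -0.0479  0.2791] yaw -171.4 zax [-0.003 -0.002 -1.   ] F [-0.8  0.2 -2.6] grip 0.0186 q [ 0.69  0.29 -0.86  1.81  0.24  1.15  1.47]
```

View pics/w3.png

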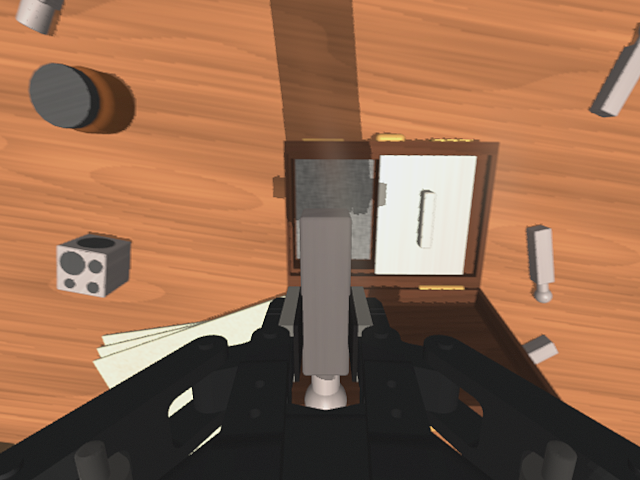

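The wrist view shows the case well: grey compartment at (335,200), cover plate at (425,213) with rib at (427,218), front rim along row 145. The punch is held, ball towards the lid. Measuring from the depth.

Run:
```python
from h import *
i,d,c=load("w3");P=cloud(c,d);hsv=cv2.cvtColor(i,cv2.COLOR_RGB2HSV)
box=np.zeros((480,640),bool);box[130:285,270:505]=1
Z=P[...,2]
cov=box&(abs(Z-.0445)<.006)&(hsv[...,1]<60)&(hsv[...,2]>150)
cov=cv2.morphologyEx(cov.astype(np.uint8),cv2.MORPH_OPEN,np.ones((5,5)))>0
print("cover z",np.median(Z[cov]),cv2.minAreaRect(P[cov][:,:2].astype(np.float32)))
rib=box&(Z>.056)&(Z<.072)&(hsv[...,1]<60)&(hsv[...,2]>120)
print("rib",rib.sum(),np.median(Z[rib]),cv2.minAreaRect(P[rib][:,:2].astype(np.float32)))
rim=box&(abs(Z-.05)<.004)&(hsv[...,1]>70)
rim=cv2.morphologyEx(rim.astype(np.uint8),cv2.MORPH_OPEN,np.ones((3,3)))>0
print("rim",rim.sum(),np.median(Z[rim]),cv2.minAreaRect(P[rim][:,:2].astype(np.float32)))
fl=box&(abs(Z-.008)<.004)&(hsv[...,1]<70)
fl=cv2.morphologyEx(fl.astype(np.uint8),cv2.MORPH_OPEN,np.ones((5,5)))>0
q=P[fl][:,:2].astype(np.float32);print("floor",fl.sum(),np.median(Z[fl]),cv2.minAreaRect(q))
# in case axes
for a in (8,8.7,9.3):
    A=np.radians(a);X=np.array([np.cos(A),np.sin(A)]);Y=np.array([-X[1],X[0]])
    for n,k in(("rim",rim),("cov",cov),("floor",fl),("rib",rib)):
        w=P[k][:,:2];print(a,n,"x",np.percentile(w@X,[.5,99.5]).round(4),"y",np.percentile(w@Y,[.5,99.5]).round(4))
```

```text
cover z 0.04455819678201112 ((0.5126882195472717, 0.059426985681056976), (0.13326935470104218, 0.10279855132102966), 8.265453338623047)
rib 616 0.06233570101024585 ((0.5116593837738037, 0.05759634077548981), (0.05973784998059273, 0.011920998804271221), 8.100343704223633)
rim 5393 0.04905548884937433 ((0.5150633454322815, 0.01749803125858307), (0.16113704442977905, 0.2210283875465393), 8.465700149536133)
floor 4852 0.007898205837216732 ((0.5267922878265381, -0.03754559904336929), (0.12140290439128876, 0.09101788699626923), 8.351909637451172)
8 rim x [0.435  0.5927] y [-0.1644  0.0554]
8 cov x [0.4499 0.5818] y [-0.0632  0.0376]
8 floor x [0.4558 0.5755] y [-0.1558 -0.0655]
8 rib x [0.4855 0.5444] y [-0.0201 -0.0085]
8.7 rim x [0.4339 0.592 ] y [-0.1707  0.0493]
8.7 cov x [0.4493 0.5815] y [-0.0695  0.0314]
8.7 floor x [0.4545 0.5745] y [-0.1617 -0.0717]
8.7 rib x [0.4852 0.5441] y [-0.0265 -0.0148]
9.3 rim x [0.4324 0.592 ] y [-0.1765  0.0444]
9.3 cov x [0.4492 0.5811] y [-0.0751  0.0259]
9.3 floor x [0.4531 0.5735] y [-0.1667 -0.0769]
9.3 rib x [0.485  0.5439] y [-0.0321 -0.0202]
```

Run:
```python
from h import *
print(rel((.5215,-.0400,.0145),188.35))
```

```text
([-1.0, 4.0, 265.0], [-0.0, -0.002, 0.007])
```

Call:
play_rows(deltas=[[10, [-1, 4, 50], [0, 0, 0.007]], [10, [-1, 4, 100], [0, 0, 0.007]], [10, [-1, 4, 150], [0, 0, 0.007]], [10, [-1, 4, 190], [0, 0, 0.007]], [10, [-1, 4, 195], [0, 0, 0.007]], [10, [-1, 4, 195], [0, 0, 0.007]]])

```text
clock: 6.85
tcp_pos: [0.5224, -0.0391, 0.0856]
orientation: [0.231, -3.132, -0.0]
contact_force: [0.1, 0.3, -2.4]
grip_width: 0.0187
```

Run:
```python
from h import *
now();print(rel((.5215,-.0400,.0145),188.35))
```

```text
t 6.85 tcp [ 0.5224 -0.0391  0.0856] yaw -171.6 zax [-0.001  0.    -1.   ] F [ 0.1  0.3 -2.4] grip 0.0187 q [ 0.54  0.53 -0.73  2.    0.49  0.8   1.23]
([1.0, -1.0, 71.0], [0.0, -0.001, 0.001])
```

Call:
play_rows(deltas=[[10, [1, -1, 30], [0, 0, 0]], [10, [1, -1, 55], [0, 0, 0]], [10, [1, -1, 66], [0, 0, 0]], [10, [1, -1, 70], [0, 0, 0]], [10, [1, -1, 71], [0, 0, 0]], [10, [1, -1, 71], [0, 0, 0]]])

```text
clock: 7.6
tcp_pos: [0.5221, -0.0402, 0.0153]
orientation: [-0.231, 3.133, -0.0]
contact_force: [-0.0, -0.1, -2.9]
grip_width: 0.0187
```

Call:
play_rows(deltas=[[40, [0, 0, 0], [0, 0, 0]], [40, [0, 0, 0], [0, 0, 0]], [40, [0, 0, -3], [0, 0, 0]], [40, [0, 0, -20], [0, 0, 0]], [40, [0, 0, -60], [0, 0, 0]], [40, [0, 0, -110], [0, 0, 0]], [40, [0, 0, -170], [0, 0, 0]], [40, [0, 0, -200], [0, 0, 0]]])

```text
clock: 8.6
tcp_pos: [0.5232, -0.0395, 0.2197]
orientation: [-0.232, 3.128, -0.002]
contact_force: [0.9, 0.5, -0.3]
grip_width: 0.0402
```

Call:
play_rows(deltas=[[40, [0, 0, 0], [0, 0, 0]]])

```text
clock: 8.72
tcp_pos: [0.5245, -0.0392, 0.223]
orientation: [-0.231, 3.123, -0.004]
contact_force: [-0.7, 0.4, 0.9]
grip_width: 0.0398
```

Run:
```python
from h import *
now()
i,d,c=grab("scene","sc2");P=cloud(c,d);hsv=cv2.cvtColor(i,cv2.COLOR_RGB2HSV)
cv2.imwrite("pics/crop2.png",cv2.resize(i[170:340,230:430],None,fx=3,fy=3)[...,::-1])
A=np.radians(8.35);X=np.array([np.cos(A),np.sin(A)]);Y=np.array([-X[1],X[0]])
w=P[...,:2]-[.5265,-.039];x=w@X;y=w@Y
k=(abs(x)<.055)&(abs(y)<.043)&(P[...,2]>.018)&(P[...,2]<.04)
q=np.c_[x[k],y[k],P[...,2][k]];print(len(q),np.percentile(q,[2,50,98],axis=0).round(3),cv2.minAreaRect(q[:,:2].astype(np.float32)))
print(rel((.5118,.0577,.25),188.35),rel((.5118,.0577,.062),188.35))
```

```text
t 8.72 tcp [ 0.5245 -0.0392  0.223 ] yaw -171.5 zax [ 0.01  -0.002 -1.   ] F [-0.7  0.4  0.9] grip 0.0398 q [ 0.66  0.35 -0.85  1.88  0.31  1.03  1.39]
543 [[-0.045 -0.011  0.019]
 [-0.001 -0.003  0.027]
 [ 0.049  0.009  0.03 ]] ((0.0027067698538303375, -0.0013868743553757668), (0.022076420485973358, 0.09976234287023544), 89.5879135131836)
([-3.0, 98.0, -28.0], [-0.003, 0.008, 0.002]) ([-1.0, 98.0, 160.0], [-0.003, 0.008, 0.002])
```

View pics/crop2.png

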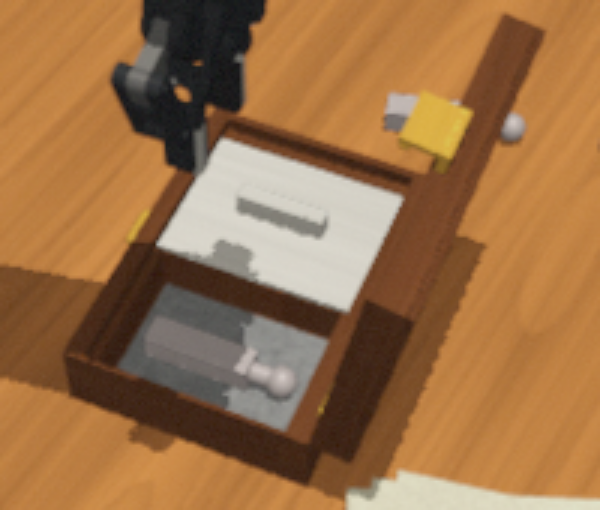

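The scene crop shows the punch flat and centred in the compartment, the gripper clear and the cover still open. Depth agrees: centre (+3,-1) mm, top at 28 mm. Now the cover rib.

Call:
play_rows(deltas=[[40, [-1, 45, 0], [0, 0.008, 0]], [40, [-1, 98, 0], [0, 0.008, 0]], [40, [-1, 98, 50], [0, 0.008, 0]], [40, [-1, 98, 100], [0, 0.008, 0]], [40, [-1, 98, 130], [0, 0.008, 0]], [40, [-1, 98, 130], [0, 0.008, 0]]], squeeze=40)

```text
clock: 9.52
tcp_pos: [0.5087, 0.0573, 0.0887]
orientation: [0.233, -3.126, 0.004]
contact_force: [0.3, 0.1, -0.2]
grip_width: 0.0403
```

Run:
```python
from h import *
now();print(rel((.5118,.0577,.051),188.35))
```

```text
t 9.53 tcp [0.5087 0.0573 0.0887] yaw -171.5 zax [-0.006 -0.003 -1.   ] F [ 0.3  0.1 -0.2] grip 0.0403 q [ 0.38  0.52 -0.77  2.02  0.51  0.81  1.03]
([-3.0, 0.0, 38.0], [-0.002, -0.007, 0.003])
```

Call:
play_rows(deltas=[[40, [-3, 0, 20], [0, -0.007, 0]], [40, [-3, 0, 35], [0, -0.007, 0]], [40, [-3, 0, 38], [0, -0.007, 0]], [40, [-3, 0, 38], [0, -0.007, 0]], [2, [-3, 0, 38], [0, -0.007, 0]], [2, [-3, 0, 38], [0, -0.007, 0]], [2, [-3, 0, 38], [0, -0.007, 0]], [2, [-3, 0, 38], [0, -0.007, 0]]])

```text
clock: 10.52
tcp_pos: [0.5119, 0.0577, 0.0514]
orientation: [-0.233, 3.131, -0.004]
contact_force: [-2.0, -1.1, 6.7]
grip_width: 0.0112
```

Run:
```python
from h import *
now();print(rel((.5265-.0005,-.0415,.051),188.35))
```

```text
t 10.53 tcp [0.5119 0.0577 0.0514] yaw -171.5 zax [ 0.002 -0.002 -1.   ] F [-2.  -1.1  6.7] grip 0.0112 q [ 0.34  0.58 -0.72  2.04  0.58  0.73  0.97]
([1.0, -100.0, 1.0], [-0.002, 0.001, 0.003])
```

Call:
play_rows(deltas=[[2, [0, -10, -1], [0, 0, 0]], [2, [0, -25, -1], [0, 0, 0]], [2, [0, -42, -1], [0, 0, 0]], [2, [0, -60, -1], [0, 0, 0]], [2, [0, -76, -1], [0, 0, 0]], [2, [0, -90, -1], [0, 0, 0]], [2, [0, -99, -1], [0, 0, 0]], [2, [0, -102, -1], [0, 0, 0]]])

```text
clock: 11.52
tcp_pos: [0.5259, -0.0392, 0.0516]
orientation: [-0.236, 3.132, 0.008]
contact_force: [1.8, 18.1, -18.5]
grip_width: 0.0103
```

Call:
play_rows(deltas=[[2, [0, -2, 0], [0, 0, 0]], [2, [0, -3, 0], [0, 0, 0]]])

```text
clock: 11.78
tcp_pos: [0.5259, -0.0391, 0.0515]
orientation: [-0.239, 3.131, 0.016]
contact_force: [0.8, 12.6, -8.8]
grip_width: 0.0107
```

Run:
```python
from h import *
now();print(rel((.5265-.0005,-.0415,.051),188.35))
```

```text
t 11.78 tcp [ 0.5259 -0.0391  0.0515] yaw -171.3 zax [ 0.    0.01 -1.  ] F [ 0.8 12.6 -8.8] grip 0.0107 q [ 0.53  0.6  -0.72  2.01  0.56  0.75  1.19]
([0.0, -2.0, 1.0], [0.01, 0.002, 0.006])
```

Call:
play_rows(deltas=[[2, [0, 0, 0], [0, 0, 0]], [35, [0, 0, 0], [0, 0, 0]], [35, [0, 0, 0], [0, 0, 0]], [35, [0, 0, -30], [0, 0, 0]], [35, [0, 0, -80], [0, 0, 0]], [0, [0, 0, -140], [0, 0, 0]], [0, [0, 0, -200], [0, 0, 0]], [0, [0, 0, -240], [0, 0, 0]]])

```text
clock: 12.78
tcp_pos: [0.5263, -0.0418, 0.2949]
orientation: [-0.238, 3.129, 0.014]
contact_force: [-0.6, -0.2, -0.1]
grip_width: 0.0001
```

Run:
```python
from h import *
now()
i,d,c=grab("wrist","w4");P=cloud(c,d);hsv=cv2.cvtColor(i,cv2.COLOR_RGB2HSV)
A=np.radians(8.35);X=np.array([np.cos(A),np.sin(A)]);Y=np.array([-X[1],X[0]])
w=P[...,:2]-[.515,.0175];x=w@X;y=w@Y;Z=P[...,2]
near=(abs(x)<.085)&(abs(y)<.115)
cov=near&(abs(Z-.0445)<.006)&(hsv[...,1]<60)&(hsv[...,2]>110)
rim=near&(abs(Z-.05)<.004)&(hsv[...,1]>70)
rib=near&(Z>.058)&(Z<.07)&(hsv[...,1]<60)
for n,k in(("cov",cov),("rim",rim),("rib",rib)):
    print(n,k.sum(),np.percentile(x[k],[1,99]).round(4) if k.any() else 0,np.percentile(y[k],[1,99]).round(4) if k.any() else 0)
i,d,c=grab("side","s2");P=cloud(c,d);hsv=cv2.cvtColor(i,cv2.COLOR_RGB2HSV)
w=P[...,:2]-[.515,.0175];x=w@X;y=w@Y;Z=P[...,2]
rib=(abs(x)<.04)&(abs(y)<.11)&(Z>.057)&(Z<.07)&(hsv[...,1]<60);print("side rib",rib.sum(),np.percentile(y[rib],[3,97]),np.percentile(x[rib],[3,97]))
# lid: outer face / inner
k=(abs(y)<.12)&(x>.075)&(x<.16)&(Z>.09)&(Z<.26)
for z in np.arange(.1,.25,.02):
    b=k&(abs(Z-z)<.01); print(z.round(2),b.sum(),np.percentile(x[b],[3,97]).round(3) if b.any() else '')
H=np.array([.515,.0175])+.08*X
print("H",H); print(rel((*(H+.09*X),.3),188.35),rel((*(H+.09*X),.175),188.35))
```

```text
t 12.78 tcp [ 0.5263 -0.0418  0.2949] yaw -171.3 zax [ 0.003  0.009 -1.   ] F [-0.6 -0.2 -0.1] grip 0.0001 q [ 0.73  0.29 -0.92  1.78  0.24  1.18  1.46]
cov 9875 [-0.0626  0.0693] [-0.1071 -0.0078]
rim 6168 [-0.0773  0.0839] [-0.1097  0.1093]
rib 615 [-0.0271  0.0319] [-0.0631 -0.0513]
side rib 117 [-0.06176985 -0.04789089] [-0.02347787  0.03176451]
0.1 230 [0.093 0.117]
0.12 109 [0.095 0.122]
0.14 95 [0.099 0.125]
0.16 133 [0.102 0.128]
0.18 126 [0.105 0.132]
0.2 931 [0.11  0.136]
0.22 202 [0.093 0.12 ]
0.24 0 
H [0.59415196 0.02911757]
([-166.0, 59.0, -1.0], [0.007, 0.01, 0.006]) ([-165.0, 59.0, 124.0], [0.007, 0.01, 0.006])
```

View pics/w4.png

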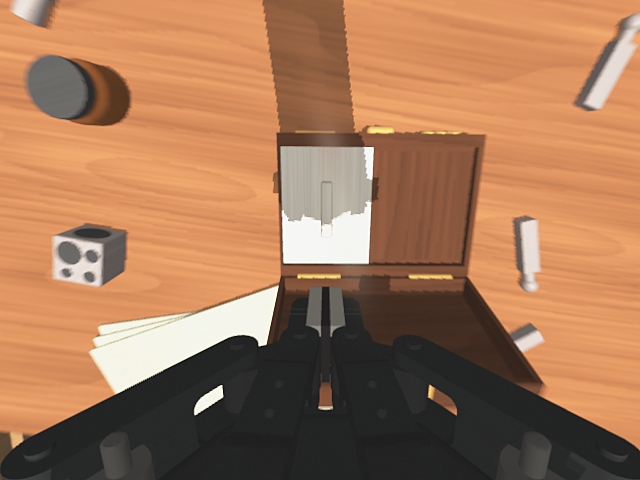

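The wrist view shows the cover over the compartment (plate at (325,205)), rib about 1 mm from the compartment centre, so it is home, and the push met the stop. The lid is behind, leaning back at about 1.76 rad. Next I cross over it with the fingers shut and come down behind it.

Call:
play_rows(deltas=[[0, [-50, 18, 0], [0, 0, 0]], [0, [-100, 36, 0], [0, 0, 0]], [0, [-150, 54, 0], [0.007, 0.01, 0]], [0, [-167, 59, 0], [0.007, 0.01, 0]], [0, [-166, 59, 40], [0.007, 0.01, 0]], [0, [-166, 59, 85], [0.007, 0.01, 0]], [0, [-166, 59, 124], [0.007, 0.01, 0]], [0, [-166, 59, 124], [0.007, 0.01, 0]]])

```text
clock: 13.88
tcp_pos: [0.682, 0.0415, 0.1708]
orientation: [0.237, -3.125, 0.002]
contact_force: [0.0, -0.0, 0.7]
grip_width: -0.0001
```

```bash
cat >> h.py <<'E'
AX=np.radians(8.35);CX=np.array([np.cos(AX),np.sin(AX)]);HG=np.array([.59415,.0291])
def lidp(th,rad,off=.011,pen=0):
    "tcp for finger front-bottom edge on lid outer face at radius rad"
    q=-rad*np.cos(th)+(.027-pen)*np.sin(th)+off; z=.05+rad*np.sin(th)+(.027-pen)*np.cos(th)
    return (*(HG+q*CX),z)
E
python3 - <<'E'
from h import *
now()
for th in np.arange(1.7,0.05,-.1):
    rad=.122+.02*(1.7-th)/1.6
    print(th.round(2),rel(lidp(th,rad),188.35))
E
```

```text
t 13.88 tcp [0.682  0.0415 0.1708] yaw -171.3 zax [-0.008 -0.002 -1.   ] F [ 0.  -0.   0.7] grip -0.0001 q [ 0.37  0.68 -0.8   1.54  0.51  1.15  1.19]
1.7 ([35.0, 1.0, 4.0], [-0.001, -0.008, 0.006])
1.6 ([47.0, 1.0, -1.0], [-0.001, -0.008, 0.006])
1.5 ([60.0, 1.0, -5.0], [-0.001, -0.008, 0.006])
1.4 ([73.0, 1.0, -7.0], [-0.001, -0.008, 0.006])
1.3 ([86.0, 1.0, -8.0], [-0.001, -0.008, 0.006])
1.2 ([99.0, 1.0, -8.0], [-0.001, -0.008, 0.006])
1.1 ([112.0, 1.0, -6.0], [-0.001, -0.008, 0.006])
1.0 ([126.0, 1.0, -3.0], [-0.001, -0.008, 0.006])
0.9 ([139.0, 1.0, 2.0], [-0.001, -0.008, 0.006])
0.8 ([151.0, 1.0, 8.0], [-0.001, -0.008, 0.006])
0.7 ([163.0, 1.0, 15.0], [-0.001, -0.008, 0.006])
0.6 ([174.0, 1.0, 23.0], [-0.001, -0.008, 0.006])
0.5 ([185.0, 2.0, 33.0], [-0.001, -0.008, 0.006])
0.4 ([194.0, 2.0, 44.0], [-0.001, -0.008, 0.006])
0.3 ([203.0, 2.0, 55.0], [-0.001, -0.008, 0.006])
0.2 ([210.0, 2.0, 68.0], [-0.001, -0.008, 0.006])
0.1 ([216.0, 2.0, 81.0], [-0.001, -0.008, 0.006])
```

Call:
play_rows(deltas=[[0, [24, 1, 4], [0, -0.008, 0]], [0, [36, 1, 2], [0, -0.008, 0]], [0, [48, 1, -1], [0, -0.008, 0]], [0, [60, 1, -5], [0, -0.008, 0]], [0, [73, 1, -7], [0, -0.008, 0]], [0, [86, 1, -8], [0, -0.008, 0]], [0, [99, 1, -8], [0, -0.008, 0]], [0, [112, 1, -6], [0, -0.008, 0]]])

```text
clock: 14.88
tcp_pos: [0.5703, 0.0255, 0.1777]
orientation: [-0.238, 3.132, -0.001]
contact_force: [2.2, 0.1, -0.5]
grip_width: -0.0001
```

Run:
```python
from h import *
now()
i,d,c=grab("side","s3")
P=cloud(c,d);w=P[...,:2]-HG;x=w@CX;y=w@np.array([-CX[1],CX[0]]);Z=P[...,2]
k=(y>.098)&(y<.118)&(x>-.19)&(x<.1)&(Z>.06)&(Z<.26)
for z in np.arange(.08,.25,.02):
    b=k&(abs(Z-z)<.01); print(z.round(2),b.sum(),np.percentile(x[b],[3,97]).round(3) if b.any() else '')
for th in np.arange(1.1,0.05,-.1):
    print(th.round(2),rel(lidp(th,.122+.02*(1.7-th)/1.6),188.35))
```

```text
t 14.88 tcp [0.5703 0.0255 0.1777] yaw -171.3 zax [ 0.    -0.001 -1.   ] F [ 2.2  0.1 -0.5] grip -0.0001 q [ 0.5   0.5  -0.87  1.82  0.45  1.03  1.18]
0.08 111 [-0.013  0.022]
0.1 117 [-0.024  0.011]
0.12 118 [-0.035  0.001]
0.14 123 [-0.044 -0.01 ]
0.16 131 [-0.055 -0.021]
0.18 136 [-0.065 -0.032]
0.2 107 [-0.071 -0.042]
0.22 0 
0.24 0 
1.1 ([-2.0, 0.0, -1.0], [-0.001, -0.002, 0.006])
1.0 ([11.0, 0.0, 3.0], [-0.001, -0.002, 0.006])
0.9 ([24.0, 0.0, 7.0], [-0.001, -0.002, 0.006])
0.8 ([36.0, 0.0, 13.0], [-0.001, -0.002, 0.006])
0.7 ([48.0, 1.0, 20.0], [-0.001, -0.002, 0.006])
0.6 ([60.0, 1.0, 28.0], [-0.001, -0.002, 0.006])
0.5 ([70.0, 1.0, 38.0], [-0.001, -0.002, 0.006])
0.4 ([80.0, 1.0, 49.0], [-0.001, -0.002, 0.006])
0.3 ([88.0, 1.0, 60.0], [-0.001, -0.002, 0.006])
0.2 ([95.0, 1.0, 73.0], [-0.001, -0.002, 0.006])
0.1 ([101.0, 1.0, 86.0], [-0.001, -0.002, 0.006])
```

The lid is at about 1.07 rad, as planned, with only 2 N of force. Continuing.

Call:
play_rows(deltas=[[0, [11, 0, 3], [0, 0, 0]], [0, [24, 0, 7], [0, 0, 0]], [0, [36, 0, 13], [0, 0, 0]], [0, [48, 0, 20], [0, 0, 0]], [0, [60, 0, 28], [0, 0, 0]], [0, [70, 1, 38], [0, 0, 0]], [0, [80, 1, 49], [0, 0, 0]], [0, [88, 1, 60], [0, 0, 0]]])

```text
clock: 15.92
tcp_pos: [0.4804, 0.0127, 0.1165]
orientation: [0.238, -3.13, 0.002]
contact_force: [0.4, -0.7, 1.6]
grip_width: -0.0005
```

Run:
```python
from h import *
now()
for p in [(.15,.14),(.15,.1),(.15,.077),(.15,.072)]:
    print(p,rel((*(HG-p[0]*CX),p[1]),188.35))
```

```text
t 15.93 tcp [0.4804 0.0127 0.1165] yaw -171.3 zax [-0.002 -0.002 -1.   ] F [ 0.4 -0.7  1.6] grip -0.0005 q [ 0.56  0.45 -0.87  2.07  0.47  0.83  1.13]
(0.15, 0.14) ([35.0, -0.0, -23.0], [-0.001, -0.002, 0.006])
(0.15, 0.1) ([35.0, -0.0, 17.0], [-0.001, -0.002, 0.006])
(0.15, 0.077) ([35.0, 0.0, 40.0], [-0.001, -0.002, 0.006])
(0.15, 0.072) ([35.0, 0.0, 45.0], [-0.001, -0.002, 0.006])
```

Call:
play_rows(deltas=[[0, [8, 0, -15], [0, 0, 0]], [0, [31, 0, -15], [0, 0, 0]], [0, [31, 0, 0], [0, 0, 0]], [0, [31, 0, 12], [0, 0, 0]], [0, [31, 0, 24], [0, 0, 0]], [0, [31, 0, 33], [0, 0, 0]], [0, [31, 0, 39], [0, 0, 0]], [0, [31, 0, 43], [0, 0, 0]]])

```text
clock: 16.92
tcp_pos: [0.4499, 0.0082, 0.0757]
orientation: [0.238, -3.128, 0.008]
contact_force: [-25.3, -4.6, 84.0]
grip_width: -0.0003
```

Call:
play_rows(deltas=[[0, [0, 0, 2], [0, 0, 0]], [0, [0, 0, 3], [0, 0, 0]]])

```text
clock: 17.18
tcp_pos: [0.4498, 0.0083, 0.0759]
orientation: [0.238, -3.127, 0.016]
contact_force: [-22.3, -4.8, 71.0]
grip_width: 0.0001
```

The press met a hard stop at lid height (76 mm), so the catch should be past. Backing off and checking.

Call:
play_rows(deltas=[[0, [0, 0, -5], [0, 0, 0]], [0, [0, 0, -30], [0, 0, 0]], [0, [20, 0, -80], [0, 0, 0]], [0, [30, 0, -140], [0, 0, 0]], [0, [30, 0, -190], [0, 0, 0]], [0, [30, 0, -190], [0, 0, 0]]])

```text
clock: 17.92
tcp_pos: [0.4239, 0.0061, 0.2695]
orientation: [-0.238, 3.13, -0.02]
contact_force: [-0.6, 0.3, -0.3]
grip_width: -0.0003
```

Run:
```python
from h import *
now()
for n in("side","scene"):
    i,d,c=grab(n,n+"9");P=cloud(c,d);w=P[...,:2]-HG;x=w@CX;y=w@np.array([-CX[1],CX[0]]);Z=P[...,2]
    k=(abs(y)<.1)&(x>-.155)&(x<-.005)&(Z>.04)&(Z<.13)
    A=np.c_[x[k],np.ones(k.sum())];s=np.linalg.lstsq(A,Z[k],rcond=None)[0]
    print(n,k.sum(),"slope",s[0].round(4),"z hinge",s[1].round(4),"front",(s[1]-.155*s[0]).round(4))
    if n=="side":
        a=i
    else: b=i
# jar and block moved? compare frames 0 and 9 around them
a0=load("side0")[0]
for nm,(u0,v0,u1,v1) in dict(jar=(340,140,370,178),block=(272,140,302,172)).items(): print(nm,np.abs(a[v0:v1,u0:u1].astype(int)-a0[v0:v1,u0:u1]).mean().round(2))
cv2.imwrite("pics/fin.png",np.hstack([a[120:340,200:420],b[170:390,200:420]])[...,::-1])
```

```text
t 17.93 tcp [0.4239 0.0061 0.2695] yaw -171.3 zax [ 0.003 -0.012 -1.   ] F [-0.6  0.3 -0.3] grip -0.0003 q [ 0.85  0.11 -1.05  2.02  0.12  1.07  1.46]
side 4344 slope -0.0009 z hinge 0.0763 front 0.0764
scene 6884 slope -0.0002 z hinge 0.0767 front 0.0767
jar 15.33
block 2.4
```

View pics/fin.png

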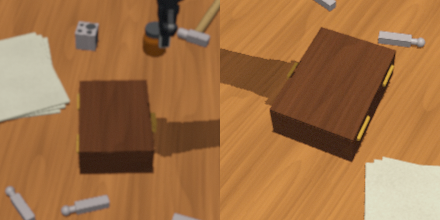

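The lid is flat in both views, with slope at or below 0.001 and height 76–77 mm. The jar's large picture difference is the gripper covering it in the side view, so I'll compare it in the scene view and then hand in.

Run:
```python
from h import *
a=load("scene0")[0].astype(int);b=load("scene9")[0]
for nm,(u0,v0,u1,v1) in dict(jar=(145,350,195,408),block=(235,415,290,472)).items(): print(nm,np.abs(a[v0:v1,u0:u1]-b[v0:v1,u0:u1]).mean().round(2))
print(r.hand_in())
```

```text
jar 1.83
block 1.17
the job is handed in; nothing more can be done
None
```

The punch is put away, the cover is home and the lid is shut; I handed the job in at about 18 s on the robot clock. The hand-in gave no verdict.

- **Punch:** I took the leftmost of the four look-alikes, at about (0.456, 0.328). It lay flat in the compartment within about 3 mm of the centre, checked by depth before I closed the cover.
- **Cover:** I slid it about 98 mm by its rib until it met the stop. The rib then measured about 1 mm from the compartment centre.
- **Lid:** I folded it down from behind and pressed the lip to a hard stop. After the arm backed off it stayed flat, with slope at or below 0.001 and its top at 76–77 mm in two views.
- **Jar and block:** The scene pictures from before and after match. The jar's side-view comparison differed only because the gripper was in front of it.

The final press reached about 84 N on the wrist, well above the roughly 12 N catch but under the 120 N limit. It came from the fingertips, not from the arm or gripper body.

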